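# Set up the circuit-block station on a lab bench

### The arm

A 6-joint arm with a two-finger parallel gripper is mounted at the origin on the work surface. World frame = base frame: x ahead of the robot, y to its left, z up, the work surface at z = 0. Lengths are in m, angles in rad, forces in N, time in s.
With the tool pointing down it reaches from about 0.275 to 0.825 m from the base axis. Payload 5.2 kg.
Tool frame: the origin (TCP) lies on the mounting face of the last link; the fingertips stand 186 mm ahead of it and the grasp point (between the pads) lies 167 mm ahead of it (robot.grip_point_offset is the distance from the TCP to the grasp point, in m); z points along the fingers, y is the line along which they close (so a half turn about z gives the same grasp; the last joint's range is limited). The gripper opens to 93 mm and grips with 3 to 60 N. Pads are 15 mm wide; open, the fingers measure 128 mm over their backs; the gripper's body (75 mm by 188 mm) begins 65 mm behind the grasp point.
Start: joints at [-1.526, 0.259, 1.535, -0, 1.348, -0.203], TCP at [0.135, -0.533, 0.405] pointing down, gripper open.
Joint ranges: [-3.14, 3.14], [-0.91, 2.08], [0.19, 2.58], [-1.22, 4.36], [0.22, 2.71], [-3.12, 3.12]. Speed limits (rad/s): [2.57, 2.57, 3.14, 3.14, 3.14, 3.14].

### API

Orientations are given as a unit quaternion [w, x, y, z].
In Python, from rig import robot gives the robot as it stands. The module is installed in compiled form; this text tells all that it offers. Calls block until the motion is done:
- robot.move_to(position, orientation): joint-space move of the TCP to a pose.
- robot.movel(position, speed=0.15, frame=None, stop_force=None): straight line of the TCP; frame=None keeps the orientation; speed is the mean speed in m/s. With stop_force (N) it stops when the force on the tool has changed by that much, and returns True; else False.
- robot.move_j(angles): joint-space move.
- robot.grip(opening, grasp_force=None): finger opening in m; grasp_force is the grip in N (None keeps the last); returns when the fingers have stopped.
- robot.pause(seconds).
- robot.ik(position, orientation): joint angles nearest the present ones, or None.
- robot.get_image(name): name is "scene" or "top" or "wrist"; returns (picture, depth): 400x640x3 uint8, red, green, blue; 400x640 float32, m along the optical axis (not along the pixel's ray), 0 where there is no reading.
- robot.camera_params(name): a dict with "intrinsics" (3x3 intrinsics, pixels), "origin" and "rotation" of the camera in the world; the wrist camera has in their place "mount" (4x4, takes a point from camera to tool coordinates, whose origin is the TCP and whose axes are the flange's). Camera axes: x right, y down, z forward; pixel columns grow to the right and rows downward; lengths in m; the calibration is good to about 2 mm. A picture is of the moment at which its call begins: read the wrist's pose just before it. camera_params takes no time and is no camera call.
A pose or a line that the arm cannot do raises robot.IKError and nothing moves.
- robot.job_done(): hands the job in; it is judged then, once.
Readings, each from a call of its own:
- robot.get_time_s(): time.
- robot.get_joints(): joint angles.
- robot.get_qvel(): joint speeds.
- robot.get_effort(): joint torques, N m.
- robot.get_position(): TCP position.
- robot.get_orientation(): TCP orientation.
- robot.get_wrist_force(): force on the tool from outside, world axes, zero at the start.
- robot.get_ft_torque(): the same for the moment, N m.
- robot.get_finger_gap(): finger opening in m.
- robot.get_finger_force(): force on a finger pad.
Only numpy, scipy, OpenCV 4.12 (cv2) and the standard library are available. Lean on these libraries where they do the work, as an engineer would, in place of code of your own. Each camera call takes 0.05 s, during which the arm holds its last target. There are 200 camera calls.

### The job

Get the circuit-block station ready for the next class: take the metal bar off it, press every loose circuit block on the bench fully down onto a free pair of studs on the plate, then put the bar back over them turned end for end, with its yellow end fully home on the pivot pin and its black end down in the fork. Also stand every toppled bottle upright on the bench, and leave the other tools where they are.

Things in the scene. Friction and masses are not known exactly. Their poses are not given: they have to be found in the camera images.
- station: Fixed stud plate, 90 (x) by 190 (y) by 15 mm thick, with three pairs of white studs and two blue posts. Origin: centre of its underside, on the bench; z up, y along the row towards the pin post.
- pin_seat (a point): Foot of the pivot pin, on its axis, on top of the pin post (station y = +75 mm, 62 mm above the bench). The post is 36 (x) by 22 (y) mm. The pin is 12 mm in diameter, 26 mm tall, its top 6 mm tapered.
- fork_seat (a point): Centre of the fork's seat on the other post (station y = -75 mm, 62 mm above the bench; post 56 (x) by 22 (y) mm). The fork's two cheeks are 40 mm apart in x and rise 12 mm above the seat.
- bar: Loose bar, 30 (x) by 180 (y) by 12 mm thick, about 250 g. Origin: centre of its underside; z up, y towards its yellow end (other end black). Mid-length on top a grey grip fin 16 (x) by 44 (y) mm, its top 48 mm above the underside. Starts flat on both posts, black end on the pin, yellow end in the fork, in the way of the studs. It can lie flat on the bench.
- bar_yellow (a point): Centre of the hole at the bar's yellow end (15 mm square, right through, 75 mm from the bar's origin), level with the underside.
- bar_black (a point): Centre of the like hole at the bar's black end, 75 mm from the bar's origin, level with the underside.
- block1: Red circuit block, a hollow brick 55 (x) by 30 (y) by 40 mm tall, 70 g. Origin: centre of its underside; z up when it stands. Its underside has two 20 mm square sockets, 13.5 mm deep, side by side along x (centres 12.5 mm either side of the origin). Starts standing on the bench; may be absent.
- block2: Green circuit block, a hollow brick 55 (x) by 30 (y) by 40 mm tall, 70 g. Origin: centre of its underside; z up when it stands. Its underside has two 20 mm square sockets, 13.5 mm deep, side by side along x (centres 12.5 mm either side of the origin). Starts standing on the bench; may be absent.
- block3: Orange circuit block, a hollow brick 55 (x) by 30 (y) by 40 mm tall, 70 g. Origin: centre of its underside; z up when it stands. Its underside has two 20 mm square sockets, 13.5 mm deep, side by side along x (centres 12.5 mm either side of the origin). Starts standing on the bench; may be absent.
- bottle1: White, blue-capped square dispenser bottle: body 46 by 46 by 80 mm, round cap of 30 mm diameter above it, 110 mm tall in all, about 180 g. Origin: centre of its base; z runs from base to cap. Starts toppled, lying on a side face; may be absent.
- bottle2: Amber, black-capped square dispenser bottle: body 46 by 46 by 80 mm, round cap of 30 mm diameter above it, 110 mm tall in all, about 180 g. Origin: centre of its base; z runs from base to cap. Starts toppled, lying on a side face; may be absent.
- place1 (a point): Place 1 for a block: on the plate top (15 mm above the bench), midway between its two studs, which stand 12.5 mm either side along the station's x, 19.2 mm in diameter, 12.5 mm tall, tops tapered; the +x one is sprung 1 mm outwards and grips the block: push down with 5 to 15 N. A seated block has its origin here, its x along the station's x, either way round; any block fits any place.
- place2 (a point): Place 2 for a block: on the plate top (15 mm above the bench), midway between its two studs, which stand 12.5 mm either side along the station's x, 19.2 mm in diameter, 12.5 mm tall, tops tapered; the +x one is sprung 1 mm outwards and grips the block: push down with 5 to 15 N. A seated block has its origin here, its x along the station's x, either way round; any block fits any place.
- place3 (a point): Place 3 for a block: on the plate top (15 mm above the bench), midway between its two studs, which stand 12.5 mm either side along the station's x, 19.2 mm in diameter, 12.5 mm tall, tops tapered; the +x one is sprung 1 mm outwards and grips the block: push down with 5 to 15 N. A seated block has its origin here, its x along the station's x, either way round; any block fits any place.
- pump: Bystander: blue solder pump, 200 mm long, lying.
- cutters: Bystander: red-handled cutters, 130 mm long.
- spool: Bystander: metal spool, 54 mm in diameter, 42 mm tall.
- sponge: Bystander: yellow sponge block, 70 by 50 by 15 mm.
- driver: Bystander: red-handled screwdriver, 170 mm long.
Not all that is in view belongs to the job. Of the things that look like the block1, the middle-sized one is meant. Several things look just like the block3: the one meant starts farthest from the robot's base.

How it is judged:
On the way, in this order (a step that is already met when the one before it is completed fails the run):
1. the bar is taken off the pin, clear of the station ((horizontal distance between bar and station above 0.1 m or height (world z) of bar above 0.15 m)), for 0.2 s.
2. every block present is pressed fully down on a pair of studs (((distance between block1 and place1 below 0.003 m and angle between block1's own z axis and vertical below 0.05 rad and angle between the x axis of block1 and the x axis of station, either way round below 0.1 rad) or (distance between block1 and place2 below 0.003 m and angle between block1's own z axis and vertical below 0.05 rad and angle between the x axis of block1 and the x axis of station, either way round below 0.1 rad) or (distance between block1 and place3 below 0.003 m and angle between block1's own z axis and vertical below 0.05 rad and angle between the x axis of block1 and the x axis of station, either way round below 0.1 rad)) and ((distance between block2 and place1 below 0.003 m and angle between block2's own z axis and vertical below 0.05 rad and angle between the x axis of block2 and the x axis of station, either way round below 0.1 rad) or (distance between block2 and place2 below 0.003 m and angle between block2's own z axis and vertical below 0.05 rad and angle between the x axis of block2 and the x axis of station, either way round below 0.1 rad) or (distance between block2 and place3 below 0.003 m and angle between block2's own z axis and vertical below 0.05 rad and angle between the x axis of block2 and the x axis of station, either way round below 0.1 rad)) and ((distance between block3 and place1 below 0.003 m and angle between block3's own z axis and vertical below 0.05 rad and angle between the x axis of block3 and the x axis of station, either way round below 0.1 rad) or (distance between block3 and place2 below 0.003 m and angle between block3's own z axis and vertical below 0.05 rad and angle between the x axis of block3 and the x axis of station, either way round below 0.1 rad) or (distance between block3 and place3 below 0.003 m and angle between block3's own z axis and vertical below 0.05 rad and angle between the x axis of block3 and the x axis of station, either way round below 0.1 rad))), for 0.2 s.
At the end, for the whole second after the job is handed in: The bar lies flat and still, its yellow end's hole seated on the pin (within 4 mm of the seat) and its black end in the fork (within 9 mm); every block present is fully down on a place (within 3 mm, level); every bottle present stands upright on the bench (within 0.08 rad), at rest (all of step 2 and distance between bar_yellow and pin_seat below 0.004 m and distance between bar_black and fork_seat below 0.009 m and angle between bar's own z axis and vertical below 0.05 rad and linear speed of each of bar, bottle1, bottle2 below 0.02 m/s and angle between each of bottle1, bottle2's own z axis and vertical below 0.08 rad and height (world z) of bottle1 between -0.005 and 0.005 m and height (world z) of bottle2 between -0.005 and 0.005 m); the robot touches nothing.
It fails at once if a bystander (pump) is moved more than 40 mm (distance of pump from where it was at the start of the episode above 0.04 m).
It fails at once if a bystander (cutters) is moved more than 40 mm (distance of cutters from where it was at the start of the episode above 0.04 m).
It fails at once if a bystander (spool) is moved more than 40 mm (distance of spool from where it was at the start of the episode above 0.04 m).
It fails at once if a bystander (sponge) is moved more than 40 mm (distance of sponge from where it was at the start of the episode above 0.04 m).
It fails at once if a bystander (driver) is moved more than 40 mm (distance of driver from where it was at the start of the episode above 0.04 m).
Of block1, block2, block3 only 2 to 3 are there at a start; the rules pass over those that are not, and their reading is None.
Of bottle1, bottle2 only 1 to 2 are there at a start; the rules pass over those that are not, and their reading is None.
At some moment in a run one of bottle1, bottle2 may be knocked a few centimetres aside while the robot is not near it.
Once in a run the grip may slacken for a moment while it holds something.
It also fails if it takes over 210 s, if anything falls off the work surface, if the arm or the gripper's body presses on something with over 40 N, if the wrist force passes 120 N, or if a joint passes its speed limit or range.

## Working session

There is one attempt and no reset: what is moved stays moved. The work goes in short steps, each a Python script; the robot and the scene stay as the last script left them, time stands still between calls to the robot, and variables do not carry over. Pictures are saved under pics/ and viewed, at most 14 in all, crops included, and the job is handed in when it is done.

```bash
mkdir -p pics; ls
python3 - <<'E'
from rig import robot
import cv2,numpy as np
np.set_printoptions(precision=4,suppress=True)
for n in("top","scene"):
    p,d=robot.get_image(n); cv2.imwrite(f"pics/{n}0.png",p[:,:,::-1]); np.save(f"{n}0.npy",d); 
    print(n,robot.camera_params(n))
print(robot.camera_params("wrist"),robot.get_orientation(),robot.grip_point_offset,robot.get_time_s())
E
```

```text
pics
top {'intrinsics': array([[470.0134,   0.    , 318.7584],
       [  0.    , 470.0134, 205.6794],
       [  0.    ,   0.    ,   1.    ]]), 'origin': array([0.3945, 0.0104, 1.236 ]), 'rotation': array([ 0.044 , -0.7024,  0.7094, -0.0396])}
scene {'intrinsics': array([[376.0625,   0.    , 313.9608],
       [  0.    , 376.0625, 200.5892],
       [  0.    ,   0.    ,   1.    ]]), 'origin': array([1.0303, 0.6283, 0.7123]), 'rotation': array([-0.1484,  0.2928,  0.8506, -0.4107])}
{'intrinsics': array([[309.8136,   0.    , 324.5068],
       [  0.    , 309.8136, 198.7142],
       [  0.    ,   0.    ,   1.    ]]), 'mount': array([[ 0.0012, -0.9557, -0.2945,  0.0844],
       [ 1.    ,  0.0009,  0.0011,  0.0002],
       [-0.0007, -0.2945,  0.9557,  0.0214],
       [ 0.    ,  0.    ,  0.    ,  1.    ]])} [-0.0008  0.9923  0.1236  0.0001] 0.1673 0.1
```

View pics/top0.png

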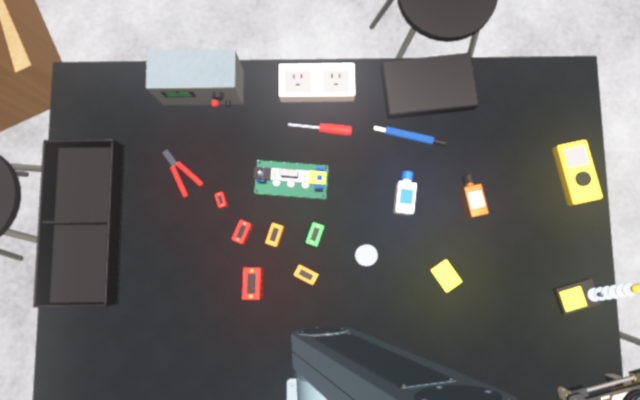

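View pics/scene0.png

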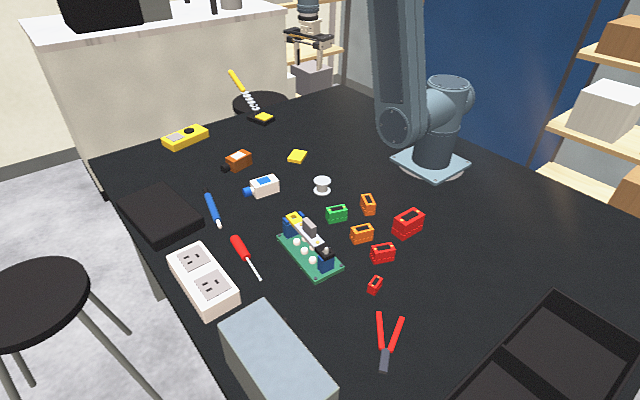

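The red lookalikes are at (221,200) small, (242,232) middle and (252,283) large, so the middle one is block1. The orange ones are at (274,234) and (306,274); the first looks farther from the base. Green is at (315,234). The station is at (291,179) with the bar's black end on the left (+y). Both bottles are lying down: white at (405,193), amber at (475,197). Next I'll go above them for close measurements.

```bash
cat > h.py <<'E'
from rig import robot
import cv2,numpy as np
from scipy.spatial.transform import Rotation as R
np.set_printoptions(precision=4,suppress=True)
G=robot.grip_point_offset
def q(r): return r.as_quat()[[3,0,1,2]]
def rot(w): return R.from_quat(np.asarray(w)[[1,2,3,0]])
def down(yaw,tilt=0): # tool z down, tool x at heading yaw; tilt about tool y
    return R.from_euler('z',yaw)*R.from_euler('x',np.pi)*R.from_euler('y',tilt)
def tcp(p,r): return np.asarray(p)-G*r.as_matrix()[:,2]
def go(p,r): robot.move_to(tcp(p,r),q(r))
def lin(p,r=None,speed=.15,sf=None):
    r0=r or rot(robot.get_orientation())
    return robot.movel(tcp(p,r0),speed=speed,frame=None if r is None else q(r),stop_force=sf)
def pick(p,yaws):  # of the headings, that with reachable pose and smallest joint travel
    best=None
    for y in yaws:
        j=robot.ik(tcp(p,down(y)),q(down(y)))
        if j is not None:
            c=np.abs(np.array(j)-robot.get_joints()).max()
            if best is None or c<best[0]: best=(c,y)
    return best[1]
def cloud(name,save=None):
    c=robot.camera_params(name)
    if name=="wrist":
        r=rot(robot.get_orientation()).as_matrix();t=np.array(robot.get_position());m=c["mount"]
        Rw=r@m[:3,:3];o=r@m[:3,3]+t
    else: Rw=rot(c["rotation"]).as_matrix();o=c["origin"]
    p,d=robot.get_image(name)
    if save: cv2.imwrite(f"pics/{save}.png",p[:,:,::-1])
    K=c["intrinsics"];v,u=np.mgrid[:400,:640]
    X=np.stack([(u-K[0,2])/K[0,0]*d,(v-K[1,2])/K[1,1]*d,d],-1)@Rw.T+o
    X[d==0]=np.nan
    return p,cv2.cvtColor(p,cv2.COLOR_RGB2HSV),X,(K,Rw,o)
H=dict(red=(0,6),orange=(9,20),yellow=(24,34),green=(45,80),blue=(100,125))
def mask(hsv,col,s=110,v=60):
    lo,hi=H[col];h=hsv[...,0]
    m=(h>=lo)&(h<=hi)
    if col=="red": m|=h>=174
    return m&(hsv[...,1]>s)&(hsv[...,2]>v)
def blobs(m,amin=25):
    n,l,st,c=cv2.connectedComponentsWithStats(m.astype(np.uint8))
    return [(c[i],st[i,4],l==i) for i in range(1,n) if st[i,4]>=amin]
def rect(xy): # min area rect -> centre, long, short, heading of long side
    (c,(w,h),a)=cv2.minAreaRect((np.asarray(xy)*1000).astype(np.float32))
    a=np.radians(a)
    if w<h:w,h,a=h,w,a+np.pi/2
    return np.array(c)/1000,w,h,(a+np.pi/2)%np.pi-np.pi/2
E
python3 - <<'E'
from h import *
p,hsv,X,_=cloud("top")
for c in H:
    for ce,a,m in blobs(mask(hsv,c)):
        P=X[m]; P=P[np.isfinite(P[:,0])&(P[:,0]>0)]
        if len(P)<10: continue
        print(c,ce.round(),a,"med",np.median(P,0),"zmax %.3f"%np.percentile(P[:,2],95),*rect(P[:,:2]))
for y in(0.,np.pi): print(robot.ik([.5,.1,.4],q(down(y))))
E
```

```text
red [214. 102.] 60 med [0.8137 0.2881 0.0399] zmax 0.082 [0.8142 0.2903] 35.070003509521484 17.461822509765625 -1.5679923697875306
red [335. 129.] 344 med [ 0.7436 -0.0292  0.0218] zmax 0.028 [ 0.7492 -0.0282] 88.4241943359375 32.81265640258789 1.4560790649430793
red [184. 177.] 485 med [0.6211 0.3784 0.0094] zmax 0.015 [0.6219 0.3774] 95.20574951171875 67.28694152832031 0.6358407623749418
red [221. 200.] 167 med [0.5573 0.2724 0.0246] zmax 0.031 [0.5605 0.2778] 47.36077880859375 29.700786590576172 0.283885648509449
red [242. 232.] 304 med [0.4715 0.2137 0.0382] zmax 0.043 [0.4751 0.221 ] 63.39237594604492 43.032958984375 -0.4028838086555142
red [252. 283.] 565 med [0.3432 0.1799 0.0548] zmax 0.060 [0.341  0.1928] 87.52530670166016 57.654151916503906 -0.010364889804534094
orange [22. 71.] 3586 med [ 1.0994  1.1693 -0.5148] zmax -0.380 [1.2274 1.1838] 516.3998413085938 256.6363220214844 -0.18892278351745784
orange [474. 199.] 356 med [ 0.5493 -0.376   0.0427] zmax 0.049 [ 0.5531 -0.3912] 90.09544372558594 66.6247787475586 0.20029141873684297
orange [275. 235.] 119 med [0.4629 0.1265 0
[... 1642 characters left out ...]
0.0185] 59.877159118652344 11.703983306884766 -0.32748612292789936
blue [410. 135.] 412 med [ 0.7253 -0.2281  0.019 ] zmax 0.024 [ 0.7298 -0.227 ] 132.18128967285156 27.682857513427734 1.3355161644985385
blue [320. 168.] 26 med [0.6282 0.013  0.075 ] zmax 0.077 [0.6281 0.0129] 20.36176300048828 6.636391639709473 -1.5362870541807307
blue [407. 174.] 104 med [ 0.6178 -0.2139  0.0334] zmax 0.040 [ 0.6207 -0.2168] 36.167362213134766 30.14374542236328 1.4334513835831668
blue [318. 187.] 38 med [0.58   0.0172 0.0727] zmax 0.077 [0.5817 0.0153] 24.47917938232422 13.153464317321777 -1.2567651594843499
[-0.0216  0.1898  1.6362 -0.      1.3156  1.5491]
[-0.0216  0.1898  1.6362  0.      1.3156 -1.5924]
```

```bash
cat > blk.py <<'E'
from h import *
def block(cols,near,rad=.045):
    p,hsv,X,_=cloud("wrist")
    m=np.zeros(p.shape[:2],bool)
    for c in cols: m|=mask(hsv,c,90,50)
    m&=(np.hypot(X[...,0]-near[0],X[...,1]-near[1])<rad)&(abs(X[...,2]-.04)<.005)
    return rect(X[m][:,:2])+(m.sum(),)
E
python3 - <<'E'
from blk import *
r=down(0.)
robot.move_to([.47,.09,.34],q(r)); cloud("wrist","w_blocks")
for n,c,p in(("b1",["red"],(.472,.217)),("b3",["orange","yellow"],(.465,.132)),("b2",["green"],(.467,.028))): print(n,*block(c,p))
robot.move_to([.58,.07,.36],q(r)); p,hsv,X,_=cloud("wrist","w_station")
g=(abs(X[...,2]-.015)<.004)&(abs(X[...,0]-.6)<.09)&(abs(X[...,1]-.08)<.14)&mask(hsv,"green",60,30)
print("plate",*rect(X[g][:,:2]))
b=(abs(X[...,2]-.074)<.006)&(abs(X[...,0]-.6)<.05)&(abs(X[...,1]-.08)<.12)
f=(abs(X[...,2]-.110)<.006)&(abs(X[...,0]-.6)<.05)&(abs(X[...,1]-.08)<.12)
print("z74",*rect(X[b][:,:2]),"fin",*rect(X[f][:,:2]))
y=b&mask(hsv,"yellow",80,60);print("yellow",np.median(X[y],0),rect(X[y][:,:2]))
E
```

```text
b1 [0.4747 0.216 ] 55.86326599121094 30.783218383789062 -0.39883127642474037 1223
b3 [0.4664 0.132 ] 55.432029724121094 29.987590789794922 -0.32393466445622465 342
b2 [0.4666 0.0286] 55.11711883544922 30.286190032958984 -0.3444945343877448 1142
plate [0.6128 0.0897] 189.53546142578125 90.076171875 1.4837270712739006
z74 [0.6119 0.09  ] 180.49827575683594 54.315670013427734 1.495345511003535 fin [0.6126 0.0895] 43.53963088989258 16.47478675842285 1.48709889953005
yellow [0.6089 0.0268 0.0728] (array([0.6105, 0.0657]), 131.6586151123047, 30.689586639404297, np.float64(1.4858904901854264))
```

View pics/w_station.png

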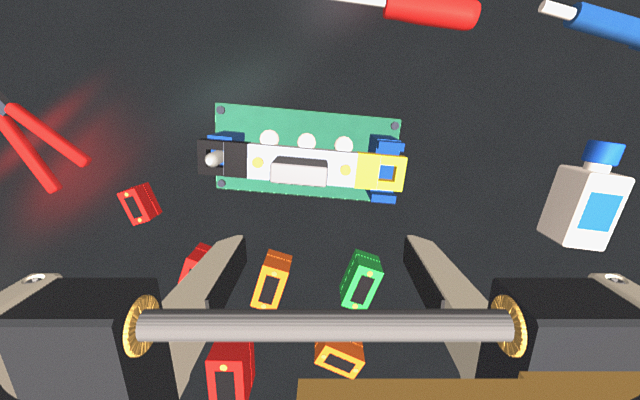

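View pics/w_blocks.png

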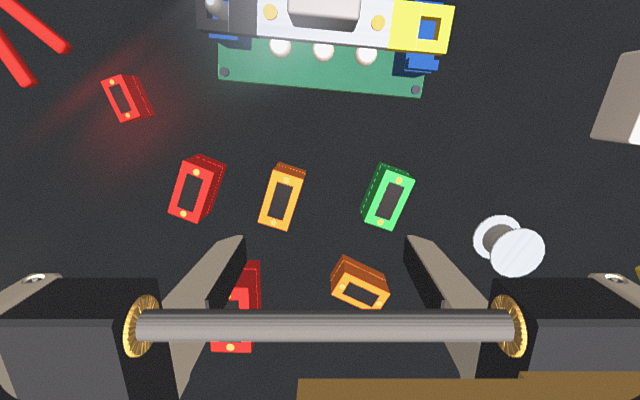

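The wrist views confirm the choices: middle red (195,190), far orange (282,197), green (390,195). The bar's black end is on the pin at (213,158). Now I'll take the bar off.

Run:
```python
from h import *
c=np.array([.6127,.0896]); yaw=1.485; r=down(yaw)
robot.grip(.06,40)
go([*c,.16],r); lin([*c,.098],speed=.08)
robot.grip(.0,45); print("gap",robot.get_finger_gap(),"F",robot.get_finger_force(),robot.get_position(),robot.get_wrist_force())
lin([*c,.26],speed=.12); print("gap",robot.get_finger_gap(),robot.get_wrist_force())
r=down(0.); go([.60,-.095,.2],r)
print("gap",robot.get_finger_gap())
print(lin([.60,-.095,.034],speed=.06,sf=6), robot.get_position()[2]-G)
robot.grip(.06); lin([.60,-.095,.2])
r=down(0.); robot.move_to([.585,.05,.34],q(r)); p,hsv,X,_=cloud("wrist","w_st2")
s=(X[...,2]>.022)&(X[...,2]<.033)&(hsv[...,1]<60)&(hsv[...,2]>130)&(abs(X[...,0]-.6128)<.05)&(abs(X[...,1]-.0897)<.075)
for ce,a,m in blobs(s):
    print("stud",ce.round(),a,np.median(X[m],0),*rect(X[m][:,:2]))
for ce,a,m in blobs((abs(X[...,2]-.062)<.004)&(abs(X[...,0]-.61)<.06)&(abs(X[...,1]-.09)<.12),60): print("post",a,*rect(X[m][:,:2]))
g=(abs(X[...,2]-.015)<.004)&(abs(X[...,0]-.6)<.09)&(abs(X[...,1]-.08)<.14)&mask(hsv,"green",60,30)
print("plate",*rect(X[g][:,:2]))
f=(abs(X[...,2]-.048)<.006)&(abs(X[...,0]-.6)<.05)&(abs(X[...,1]+.095)<.05);print("fin",*rect(X[f][:,:2]))
b=(abs(X[...,2]-.012)<.006)&(abs(X[...,0]-.6)<.12)&(abs(X[...,1]+.095)<.05)&(hsv[...,2]>70);print("bar",*rect(X[b][:,:2]))
print(robot.get_time_s())
```

```text
gap 0.015543450355997175 F 45.000370144844055 [0.6123 0.0896 0.2653] [-3.3178  0.2646  2.3462]
gap 0.015869664641489024 [-0.1945 -0.3739 -2.4786]
gap 0.015879383337524203
True 0.03595580479516358
stud [244. 147.] 292 [0.6299 0.1256 0.0253] [0.6298 0.1264] 17.997697830200195 17.902679443359375 0.23396264657082577
stud [284. 150.] 281 [0.6271 0.0882 0.0255] [0.6268 0.0885] 17.569534301757812 17.436128616333008 -1.0489062353519927
stud [324. 154.] 279 [0.6236 0.0506 0.0256] [0.6232 0.0506] 17.665699005126953 17.55472755432129 -0.48697431849725703
stud [244. 173.] 261 [0.6046 0.1279 0.0253] [0.6037 0.1284] 17.790464401245117 17.130735397338867 1.548338022480313
stud [283. 177.] 261 [0.6011 0.0903 0.0253] [0.6008 0.0908] 17.897987365722656 17.268638610839844 -1.0700648504755903
stud [322. 180.] 251 [0.5978 0.0525 0.0255] [0.5969 0.0531] 17.58005714416504 17.247224807739258 -0.46538766680745614
post 896 [0.6192 0.1644] 36.55998229980469 22.4886531829834 -0.09352901906109246
post 1243 [0.6081 0.0149] 52.23416519165039 22.179018020629883 -0.08804823353770885
plate [0.6127 0.0896] 189.8157196044922 90.10213470458984 1.48371109230736
fin [ 0.6028 -0.0945] 43.43040084838867 16.870872497558594 -0.011301789876023705
bar [ 0.6023 -0.0949] 179.82235717773438 31.443449020385742 -0.004648813998842094
15.1417
```

View pics/w_st2.png

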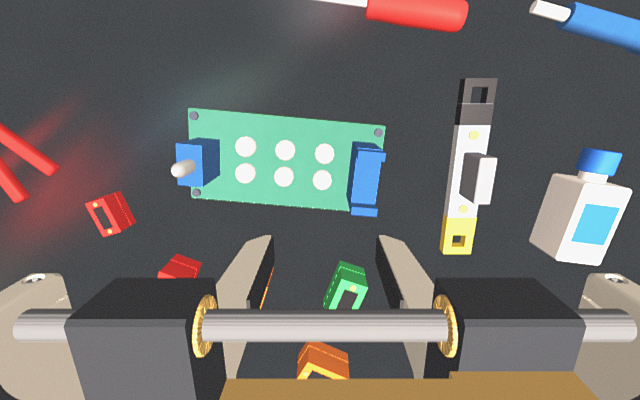

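The view shows the bar lying at (477,165), yellow end towards the robot. There are three clear stud pairs at 38 mm pitch. I'll try the green block first.

```bash
cat > put.py <<'E'
from blk import *
C=np.array([.6127,.0895]); YS=1.484
yv=np.array([np.cos(YS),np.sin(YS)]); xv=np.array([np.sin(YS),-np.cos(YS)])
def take(c,a,h=.026):
    y=pick([*c,.1],[a+np.pi/2,a-np.pi/2]); robot.grip(.085,50)
    go([*c,.11],down(y)); lin([*c,h],speed=.1)
    robot.grip(0,50); print("gap",robot.get_finger_gap()); lin([*c,.14],speed=.15)
    print("gap up",robot.get_finger_gap(),robot.get_wrist_force()); return y
def press(k,dx=0,dy=0):
    c=C+yv*(.038*k+dy)+xv*dx; y=pick([*c,.1],[YS,YS+np.pi])
    go([*c,.12],down(y)); print("carry gap",robot.get_finger_gap())
    lin([*c,.060],speed=.1)
    s=lin([*c,.036],speed=.02,sf=13); print("press",s,robot.get_position()[2]-G,robot.get_wrist_force(),robot.get_position()[:2]-c)
E
python3 - <<'E'
from put import *
take(np.array([.4666,.0286]),-.3445); press(-1)
E
```

```text
gap 0.05495962498863371
gap up 0.054776094637356706 [ 0.9147  0.1994 -0.0988]
carry gap 0.05457524695318321
press True 0.048041650261782254 [ 0.2614  1.1916 -0.9534] [-0.0007  0.0003]
```

```bash
python3 - <<'E'
from put import *
p=np.array(robot.get_position()); 
for sf in(18,25):
    s=robot.movel([p[0],p[1],.036+G],speed=.02,stop_force=sf); print(s,robot.get_position()[2]-G,robot.get_wrist_force(),robot.get_finger_gap())
    if robot.get_position()[2]-G<.0415: break
cloud("scene","s1")
E
python3 -c "
import cv2;p=cv2.imread('pics/s1.png')[180:300,240:440];cv2.imwrite('pics/s1c.png',cv2.resize(p,None,fx=4,fy=4))"
```

```text
True 0.04121816349067725 [-0.3117  0.5657  4.2238] 0.054838405219639036
```

View pics/s1c.png

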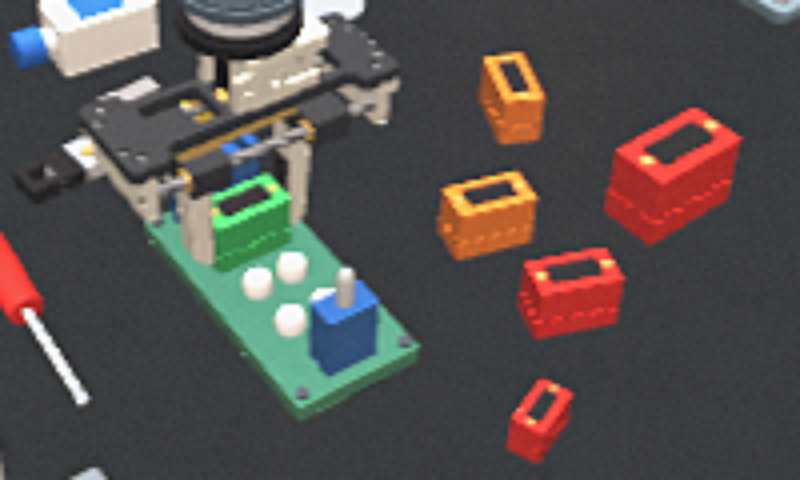

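Green is on its studs, down to plate level. Now I'll release it and place orange and red the same way.

```bash
cat >> put.py <<'E'
def seat(k):
    press(k); p=np.array(robot.get_position())
    for sf in(18,18,25):
        if robot.get_position()[2]-G<.0415: break
        robot.movel([p[0],p[1],.036+G],speed=.02,stop_force=sf); print(robot.get_position()[2]-G,robot.get_wrist_force(),robot.get_finger_gap())
def release():
    robot.grip(.085); p=np.array(robot.get_position()); robot.movel([p[0],p[1],.15+G])
E
python3 - <<'E'
from put import *
release()
take(np.array([.4664,.132]),-.324); seat(0); release()
take(np.array([.4747,.216]),-.399); seat(1); release()
robot.move_to([.585,.05,.34],q(down(0.))); p,hsv,X,_=cloud("wrist","w_st3")
for n,cs in(("b1",["red"]),("b3",["orange","yellow"]),("b2",["green"])):
    m=np.zeros(p.shape[:2],bool)
    for c in cs:m|=mask(hsv,c,90,50)
    m&=(abs(X[...,2]-.055)<.012)&(abs(X[...,0]-.6128)<.05)&(abs(X[...,1]-.0897)<.06)
    P=X[m];print(n,m.sum(),np.median(P[:,2]),np.percentile(P[:,2],95)); c,*o=rect(P[P[:,2]>.048][:,:2]); print(o,(c-C)@xv,(c-C)@yv)
print(robot.get_time_s())
E
```

```text
gap 0.05510011519337329
gap up 0.05480722940421772 [ 0.5594  0.1803 -0.7688]
carry gap 0.0547099453352925
press True 0.04121865410016731 [-1.1418 -0.2072  3.6652] [-0.0009  0.0003]
gap 0.05486920841610531
gap up 0.05509838042064131 [ 0.2383 -0.2365 -1.1352]
carry gap 0.054694036659385166
press True 0.041198185266692194 [-0.9345  0.9276  4.5616] [-0.0009  0.0002]
b1 1597 0.05339725210110752 0.05466034953072525
[60.585601806640625, 55.32929611206055, np.float64(1.4679965776631292)] 0.00035889491201615315 0.022369577729399327
b3 1466 0.05343939132956377 0.05470255829765128
[81.97969818115234, 54.72114944458008, np.float64(1.4863841070934725)] 0.000748016299785768 0.00024772191227132853
b2 576 0.053480965662886876 0.054753277714467585
[55.231327056884766, 30.03888511657715, np.float64(-0.08534951924707723)] 0.0005857337411162741 -0.03818972398962892
39.55
```

View pics/w_st3.png

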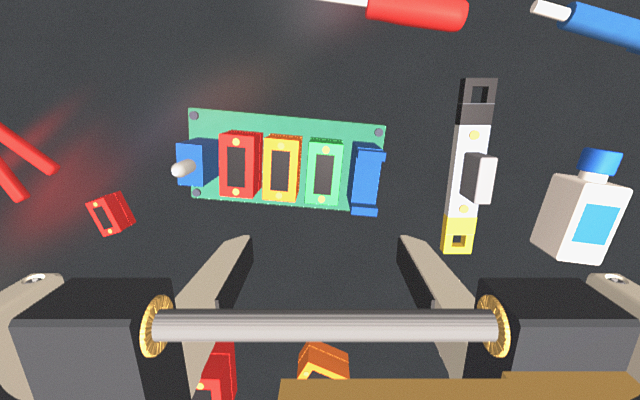

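All three blocks are seated, with tops level at about 54 mm. Red, orange and green are at (240,165), (282,168) and (325,172). Next I'll regrasp the bar half-turned and hover beside the pin, so I can compare hole and pin in one wrist view.

Run:
```python
from put import *
c=np.array([.6023,-.0947]); r=down(np.pi-.008)
robot.grip(.06,45); go([*c,.15],r); lin([*c,.036],speed=.08); robot.grip(0,50)
print(robot.get_finger_gap(),robot.get_position()[:2]-c); lin([*c,.2]); print(robot.get_finger_gap(),robot.get_wrist_force())
r=down(YS); t=C+xv*.045
go([*t,.2],r); lin([*t,.138]); print(robot.get_finger_gap())
p,hsv,X,cam=cloud("wrist","w_bar"); np.save("Xbar.npy",X)
print(robot.get_position(),robot.get_time_s())
```

```text
0.015610207469137426 [ 0.     -0.0001]
0.015805047673690585 [-1.4703  0.3588 -3.1856]
0.015437650776175052
[0.6582 0.0855 0.3065] 48.9167
```

View pics/w_bar.png

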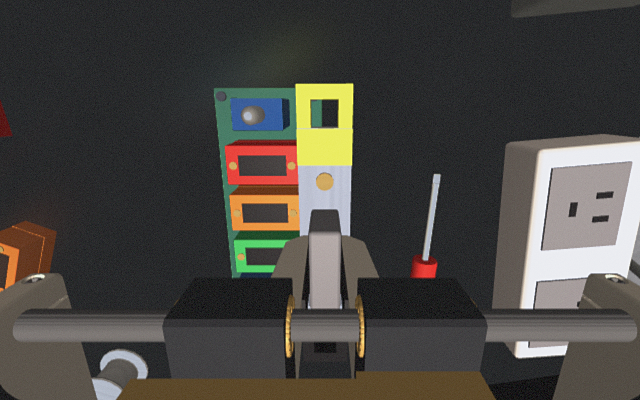

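Run:
```python
from put import *
p=cv2.imread("pics/w_bar.png"); hsv=cv2.cvtColor(p,cv2.COLOR_BGR2HSV)
c=robot.camera_params("wrist"); r=rot(robot.get_orientation()).as_matrix(); m=c["mount"]; K=c["intrinsics"]
Rw=r@m[:3,:3]; o=r@m[:3,3]+np.array(robot.get_position())
def cast(uv,z):
    d=Rw@np.array([(uv[0]-K[0,2])/K[0,0],(uv[1]-K[1,2])/K[1,1],1]); return o+d*(z-o[2])/d[2]
X=np.load("Xbar.npy"); ym=mask(hsv,"yellow",80,80); ym[:, :280]=0; ym[180:]=0
zt=np.nanmedian(X[ym][:,2]); print("bar top z",zt)
cs,h=cv2.findContours(ym.astype(np.uint8),cv2.RETR_CCOMP,cv2.CHAIN_APPROX_NONE)
for k,h1 in zip(cs,h[0]):
    if cv2.contourArea(k)>150:
        P=np.array([cast(x,zt)[:2] for x in k[:,0]]); l=np.stack([(P-C)@xv,(P-C)@yv],1)*1000
        print("hole" if h1[3]>=0 else "outer",len(k),l.min(0),l.max(0),(l.min(0)+l.max(0))/2)
g=np.array(robot.get_position())[:2]-C; print("tool",g@xv*1000,g@yv*1000)
Z=X[...,2]; pm=np.zeros(Z.shape,bool); pm[95:130,235:285]=1; pm&=(Z>.07)&(Z<.095)&(hsv[...,1]<80)
print(pm.sum(),np.nanmax(Z[pm])); t=pm&(Z>.082)
for nm,q_ in(("pin",pm),("pintop",t)):
    P=X[q_][:,:2]; l=np.stack([(P-C)@xv,(P-C)@yv],1)*1000; print(nm,q_.sum(),l.min(0),l.max(0),np.median(l,0))
b=(abs(Z-.062)<.004)&mask(hsv,"blue"); b[:,300:]=0; b[140:]=0; print("post",rect(np.stack([(X[b][:,:2]-C)@xv,(X[b][:,:2]-C)@yv],1)))
```

```text
bar top z 0.1131311844021127
outer 406 [32.5529 49.5983] [63.4627 92.8648] [48.0078 71.2315]
tool 45.63153663364246 -0.08193504688136588
329 0.08775719932036075
pin 329 [-5.4402 69.844 ] [ 5.987  80.9211] [ 1.6369 75.6428]
pintop 206 [-5.0804 70.591 ] [ 5.4933 80.3324] [ 0.6928 75.5453]
post (array([-0.    ,  0.0752]), 36.155330657958984, 21.69303321838379, np.float64(-0.0045384259716581))
```

Run:
```python
from put import *
p=cv2.imread("pics/w_bar.png"); hsv=cv2.cvtColor(p,cv2.COLOR_BGR2HSV)
X=np.load("Xbar.npy"); Z=X[...,2]
m=(abs(Z-.113)<.006); m[:,:280]=0; m[:,380:]=0; m[205:]=0
l=np.stack([(X[...,:2]-C)@xv,(X[...,:2]-C)@yv],-1)*1000
for v in range(88,205,12):
    u=np.flatnonzero(m[v]); print(v,u.min(),u.max(),l[v,u.min()],l[v,u.max()], (l[v,u.min(),0]+l[v,u.max(),0])/2)
ys,xs=np.where(m[98:132,300:345]==0); print("hole px",np.median(xs)+300,np.median(ys)+98,xs.min()+300,xs.max()+300,ys.min()+98,ys.max()+98)
f=(Z>.14)&(Z<.156); f[:,:280]=0;f[:,380:]=0;f[260:]=0; print("fin",rect(l[f]/1000),np.nanmedian(Z[f]))
```

```text
88 296 352 [32.5069 90.2547] [61.7719 90.2724] 47.139393136972856
100 296 352 [32.3564 84.2744] [61.839  84.2921] 47.09768293291391
112 296 352 [32.1775 78.1597] [62.1518 78.1827] 47.16461597095483
124 297 351 [32.5654 71.9155] [61.672 72.003] 47.118707670842255
136 297 352 [32.4637 65.5964] [62.428  65.5978] 47.44585653936741
148 297 351 [32.2755 59.0503] [62.0679 59.0562] 47.17173486343469
160 297 351 [32.1631 52.4945] [62.1879 52.4926] 47.175534703444505
172 298 350 [32.5391 45.6591] [61.7927 45.7142] 47.16587992153556
184 298 350 [32.3538 38.6452] [62.1172 38.3095] 47.235480276372314
196 299 350 [32.7641 31.5301] [62.2648 31.2277] 47.51445175715085
hole px 324.0 112.0 306 337 99 126
fin (array([0.0474, 0.0164]), 46.02629089355469, 17.35089111328125, np.float64(0.014516702808210491)) 0.1482450211580078
```

Run:
```python
from put import *
t=C+xv*-.0019+yv*-.0024
lin([*t,.138],speed=.08); g=np.array(robot.get_position())[:2]-C; print("tool",g@xv*1000,g@yv*1000)
s=lin([*t,.095],speed=.03,sf=7); g=np.array(robot.get_position())[:2]-C
print(s,robot.get_position()[2]-G,robot.get_wrist_force(),robot.get_ft_torque(),g@xv*1000,g@yv*1000,robot.get_finger_gap())
```

```text
tool -1.831254009721149 -2.423991925074434
True 0.09796040019902974 [-1.0087  0.1541  4.6232] [-0.054  -0.1217 -0.0277] -2.2284481000922924 -2.4122633065154897 0.015725113043574036
```

The bar came down to z = 62 mm, so it is home. Next: release, back off, check it, and measure the bottles.

```bash
cat > bot.py <<'E'
from h import *
def bottles():
    p,hsv,X,_=cloud("wrist","w_bot%d"%int(robot.get_time_s()))
    n=np.isfinite(X[...,2])&(X[...,2]>.018)&(X[...,2]<.13)&(X[...,1]<-.13)&(X[...,1]>-.5)&(X[...,0]>.42)&(X[...,0]<.70)
    for ce,a,m in blobs(n,300):
        t=m&(X[...,2]>.036); P=X[t]
        cap=m&((mask(hsv,"blue",120)) | (hsv[...,2]<60))
        print(ce.round(),a,"top rect",*rect(P[:,:2]),"zmax",np.percentile(P[:,2],98))
        f=t&(abs(X[...,2]-.046)<.004); print("  z46",f.sum(),*rect(X[f][:,:2]),"capmed",np.median(X[cap],0))
E
python3 - <<'E'
from put import *; from bot import bottles
robot.grip(.05); p=np.array(robot.get_position()); robot.movel([p[0],p[1],.2+G])
robot.move_to([.585,.05,.34],q(down(0.))); im,hsv,X,_=cloud("wrist","w_st4"); Z=X[...,2]
b=(abs(Z-.074)<.005)&(abs(X[...,0]-.6127)<.06)&(abs(X[...,1]-.0895)<.11); l=np.stack([(X[...,:2]-C)@xv,(X[...,:2]-C)@yv],-1)
print("z",np.median(Z[b]),rect(l[b]))
robot.move_to([.53,-.30,.36],q(down(0.))); bottles(); print(robot.get_time_s())
E
ls pics; python3 -c "
import cv2,glob,numpy as np
a=cv2.imread('pics/w_st4.png');b=cv2.imread(sorted(glob.glob('pics/w_bot*'))[-1]);cv2.imwrite('pics/both.png',cv2.resize(np.vstack([a[50:300],b[:300]]),None,fx=1,fy=1))"
```

```text
z 0.07260011968083771 (array([-0.0005,  0.0003]), 180.559814453125, 54.244659423828125, np.float64(-1.5655954249379187))
[232. 151.] 5236 top rect [ 0.5727 -0.2081] 109.69979095458984 46.35921859741211 -0.133687757244779 zmax 0.046016238601424765
  z46 3786 [ 0.5581 -0.2062] 79.58375549316406 45.915382385253906 -0.13744361333011756 capmed [ 0.6149 -0.2263  0.0285]
[408. 161.] 5044 top rect [ 0.5633 -0.3813] 109.63040924072266 46.266361236572266 0.20368317076689735 zmax 0.046083068551782916
  z46 3684 [ 0.5489 -0.3842] 79.38630676269531 45.83933639526367 0.20678924883577032 capmed [ 0.6078 -0.3588  0.0255]
55.1667
s1.png
s1c.png
scene0.png
top0.png
w_bar.png
w_blocks.png
w_bot55.png
w_st2.png
w_st3.png
w_st4.png
w_station.png
```

View pics/both.png

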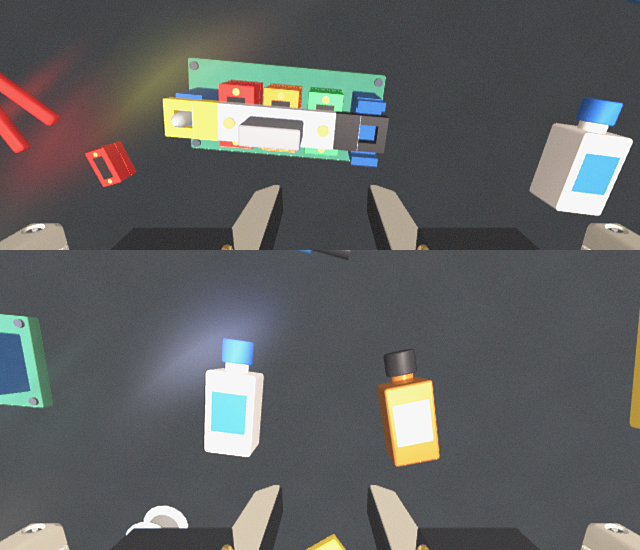

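The bar is seated yellow on the pin, black in the fork. The white bottle is at (232,400) and the amber at (408,410), both with caps facing away. I'll stand them up by gripping tilted, lifting, and rotating 90°.

```bash
cat > stand.py <<'E'
from h import *
def stand(c,a,th,s=.052,dry=True):
    d=np.array([np.cos(a),np.sin(a)]); g=np.array(c)+d*(s-.040)
    r0=down(a,-th); r1=down(a,np.pi/2-th)
    steps=[([*g,.12],r0),([*g,.027],r0),([*g,.13],r0),([*g,.13],r1),([*g,s],r1),([*(g-d*.10),s+.10*np.tan(th)],r1)]
    ok=[robot.ik(tcp(p,r),q(r)) is not None for p,r in steps]
    if dry: print(np.degrees(th),ok); return
    robot.grip(.085,35); go(*steps[0]); print(lin(steps[1][0],speed=.08,sf=12)); robot.grip(0,35); print("gap",robot.get_finger_gap())
    lin(steps[2][0]); 
    for f in(1/3,2/3,1): r=down(a,-th+f*np.pi/2); lin([*g,.13],r)
    print("gap",robot.get_finger_gap())
    s1=lin([*g,s+.006],speed=.08,sf=10); s2=lin([*g,s-.008],speed=.02,sf=4) if not s1 else s1
    print(s1,s2,robot.get_position()-tcp([*g,s],r1),robot.get_wrist_force())
W=([.5581,-.2062],-.137); A=([.5489,-.3842],.206)
E
python3 - <<'E'
from stand import *
for t in(20,30,40):
    for b in(W,A): stand(*b,np.radians(t))
E
```

```text
20.0 [True, True, True, True, True, False]
20.0 [True, True, True, True, True, True]
29.999999999999996 [True, True, True, True, True, False]
29.999999999999996 [True, True, True, True, True, True]
40.0 [True, True, True, True, True, True]
40.0 [True, True, True, True, True, True]
```

```bash
cat >> stand.py <<'E'
def leave():
    robot.grip(.085); r=rot(robot.get_orientation()); p=np.array(robot.get_position())
    robot.movel(p-.075*r.as_matrix()[:,2],speed=.06); p=np.array(robot.get_position()); robot.movel([p[0],p[1],p[2]+.15])
E
python3 - <<'E'
from stand import *
stand(*A,np.radians(35),dry=False); cloud("scene","s2")
E
python3 -c "
import cv2;p=cv2.imread('pics/s2.png')[100:250,180:380];cv2.imwrite('pics/s2c.png',cv2.resize(p,None,fx=4,fy=4))"
```

```text
False
gap 0.04567378102761285
gap 0.04577585491260124
False True [ 0.0002 -0.0003  0.0024] [-0.6639 -0.0724  3.9982]
```

View pics/s2c.png

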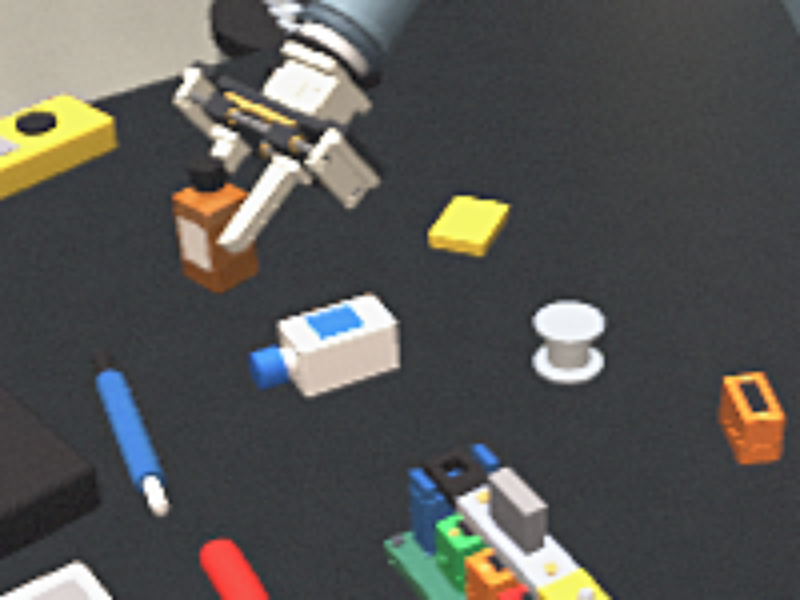

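The amber bottle stands upright at (215,235). I'll release it, re-measure the white one, and stand that up too.

Run:
```python
from stand import *; from bot import bottles
leave(); robot.move_to([.53,-.27,.40],q(down(0.))); bottles(); print(robot.get_time_s())
```

```text
[268. 145.] 3989 top rect [ 0.5723 -0.2078] 109.23269653320312 46.15709686279297 -0.130437369134337 zmax 0.046057559712625915
  z46 3029 [ 0.5582 -0.2061] 79.63906860351562 45.701416015625 -0.12973629197737324 capmed [ 0.6169 -0.2239  0.03  ]
[434. 150.] 3148 top rect [ 0.5674 -0.3805] 46.95209884643555 45.796546936035156 0.2182168564285436 zmax 0.10957775592497021
  z46 117 [ 0.5751 -0.3657] 58.55946350097656 27.708202362060547 -0.5271170777144025 capmed [ 0.5719 -0.3678  0.1016]
67.85
```

```bash
python3 - <<'E'
from stand import *; from bot import bottles
stand([.5582,-.2062],-.134,np.radians(35),dry=False)
leave(); robot.move_to([.45,-.25,.42],q(down(0.))); bottles()
cloud("scene","s3"); cloud("top","t3"); print(robot.get_time_s())
E
python3 -c "
import cv2;p=cv2.imread('pics/s3.png')[100:300,170:430];cv2.imwrite('pics/s3c.png',cv2.resize(p,None,fx=3,fy=3))"
```

```text
False
gap 0.04591294232454507
gap 0.04603037690174489
False True [ 0.0002 -0.0002  0.002 ] [ 0.2636 -0.8136  2.7502]
[284.  57.] 2789 top rect [ 0.5766 -0.2085] 46.223716735839844 46.08156204223633 -0.13418883100387724 zmax 0.109724024578433
  z46 39 [ 0.5624 -0.2177] 58.717987060546875 27.848129272460938 -0.9502871830784589 capmed [ 0.5527 -0.2141  0.0335]
[457.  68.] 3466 top rect [ 0.5673 -0.3805] 46.4697380065918 46.12507629394531 -1.3623558015699793 zmax 0.10980477732868944
  z46 114 [ 0.5631 -0.3587] 44.177974700927734 2.140192747116089 0.1929147288334323 capmed [ 0.5633 -0.3676  0.1005]
81.2667
```

View pics/s3c.png

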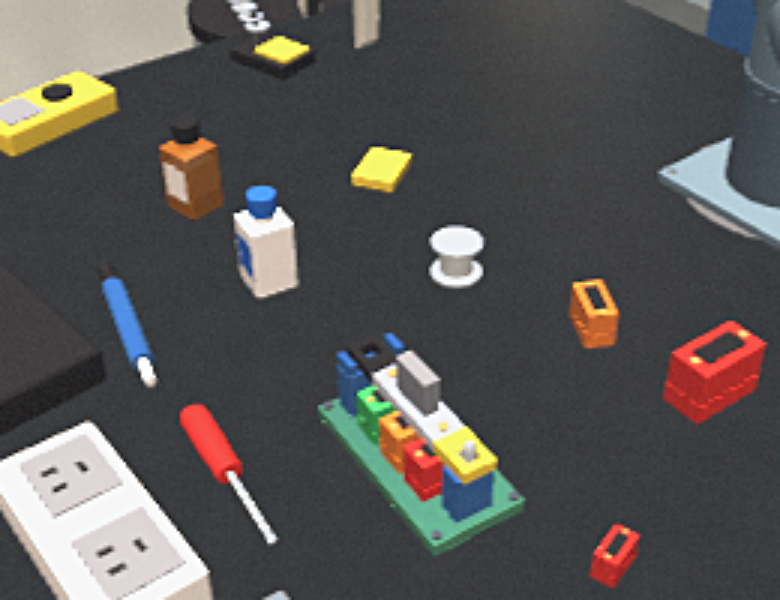

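Both bottles are upright, at (190,170) and (265,245). The bar is on the pin and in the fork over three seated blocks, and the robot is clear, so I'm handing in.

```bash
python3 -c "
from rig import robot
print(robot.job_done())"
```

```text
the job is handed in; nothing more can be done
None
```

The job is handed in, but the call returned no verdict: in the last images the red, green and orange blocks are fully down, the bar is back on with yellow on the pin and black in the fork, both bottles stand upright, and the other tools were left alone (about 81 s of the 210 s used).

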